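Weigh the tape roll on the two-pan balance

ROBOT

A 6-joint arm with a two-finger parallel gripper is mounted at the origin on the work surface. World frame = base frame: x ahead of the robot, y to its left, z up, the work surface at z = 0. Lengths are in m, angles in degrees, forces in N, time in s.
With the tool pointing down it reaches from about 0.35 to 0.85 m from the base axis. Payload 8.1 kg.
Tool frame: the origin (TCP) lies midway between the tips of the shut fingers; the grasp point (between the pads) lies 19 mm behind it (robot.hold_point_z is the distance from the TCP to the grasp point, in m); z points along the fingers, y is the direction in which the jaws open and shut (so a half turn about z gives the same grasp; the last joint's range is limited). The gripper opens to 85 mm and grips with 20 to 120 N. Pads are 22 mm wide; open, the fingers measure 114 mm over their backs; the gripper's body (76 mm by 85 mm) begins 54 mm behind the grasp point. The pads swing forward as they close: fully open they stand 13 mm farther back than shut.
Start: joints at [61.341, 7.471, 85.268, -0, 87.261, -4.893], TCP at [0.242, 0.549, 0.205] pointing down, gripper open.
Joint ranges: [-169.43, 169.43], [-51.17, 129.36], [1.28, 143.12], [-76.62, 256.62], [0, 156.53], [-152.29, 152.29]. Speed limits (degrees/s): [136.94, 136.94, 159.86, 180, 180, 180].

INTERFACE

Orientations are given as a 3x3 rotation matrix whose columns are the frame's x, y, z axes.
In Python, from bench import robot gives the robot as it stands. The module is installed in compiled form; this text tells all that it offers.
- The arm moves only by the tool drive_tool, never from a script. Its argument "increments" is a list of rows, each an object with "twist": the turn, a rotation vector about the tool's x, y, z in units of 5 degrees (1.0 is 5 degrees), a list of three; "slide": the shift along the tool's x, y, z in units of 25 mm (1.0 is 25 mm), a list of three; "fingers": the closure in counts, from 0 (fully open) to 255 (shut). A call has exactly 5 rows; each row shifts and turns the commanded pose from where the row before left it, along the tool's axes as they then stand; what a row does not reach is not made up. A row lasts 1/12 s, in which the tool goes at most 41.7 mm and 7.16 degrees, less where a joint would pass 70% of its speed; a pose out of reach is approached as far as the arm can. A call is refused whole if a number of a shift passes 1 or a number of a turn 1, either way. A call with a gripper value outside its range is refused whole. The fingers move at their own pace and stop on an object; the grip force is fixed at half the most. Time passes only in rows, so rows that do not move let the fingers close, or fill a call up. It gives the time, the measured TCP pose, the force and the opening at its end, in the units of the state.
- robot.get_obs(): the state, without advancing time (a new reading comes with each control period).
- robot.read_camera(name): name is "scene" or "top" or "wrist"; returns a dict with "frame" (420x560x3 uint8, blue, green, red), "camera_matrix" (3x3 intrinsics, pixels), "k1" (the pictures are not rectified: a ray, as slopes to the right and down, at radius r is drawn at 1 + k1 r^2 times it, then the intrinsics apply), "xyz" and "orientation" of the camera in the world. Camera axes: x right, y down, z forward; pixel columns grow to the right and rows downward; lengths in m; the calibration is good to about 2 mm. A picture is of the moment at which its call begins. There is no depth.
- robot.job_done(): hands the job in, once; it reports no verdict.
The state is a dict: "time_s": time; "q": joint angles; "qvel": joint speeds; "joint_efforts": joint torques, N m; "tool_pos": TCP position; "eef_rot": TCP orientation; "ft_force": force on the tool from outside, world axes, zero at the start; "wrist_torque": the same for the moment, N m; "opening": opening from 0.0 (shut) to 1.0 (fully open).
Only numpy, scipy, OpenCV 4.12 (cv2) and the standard library are available. Lean on these libraries where they do the work, as an engineer would, in place of code of your own. Each camera call takes 0.05 s, during which the arm holds its last target.

TASK

Check the yellow tape roll on the balance: it should weigh 250 g. Put the 200 g weight (the largest of the three iron weights) and the 50 g weight (the smallest) on the empty pan so that the beam comes to rest level, with the roll still on its own pan; the middle-sized 100 g weight is not needed.

Things in the scene. Friction and masses are not known exactly. Their poses are not given: they have to be found in the camera images.
- beam (a joint): Tilt in rad of the beam of the fixed two-pan balance (white base, a round steel pan over each beam end, 110 mm from the pivot). 0 = level; -0.12 (stop) = the pan with the yellow tape roll (250 g, 110 mm across, 48 mm high) is down, as at the start; +0.12 (stop) = the empty pan is down. 200 g alone leaves it on the roll side; 250 g on the empty pan brings it level in about a second.
- free_pan_floor (a point): Centre of the empty pan's floor (upper face): flat, 130 mm across, rim 3 mm high. 85 mm above the table when level, 98 mm at the start; moves with the beam. The pan itself always stays level, and it does not matter where on it weights stand. z up; y along the beam to the roll's pan, 220 mm away; x across the beam. The pointer at mid-beam reaches 105 mm above the table.
- w200_mid (a point): Middle, half-way up, of the largest of three loose dark cast-iron weights on the table: 200 g, upright cylinder 36 mm across and 40 mm high with a small knob on top, 48 mm in all (this point is 24 mm above its foot). The weights stand about 80 mm or more apart, in any order; the unneeded 100 g one is 27 mm across, 42 mm high in all.
- w50_mid (a point): Middle, half-way up, of the smallest of the three iron weights: 50 g, an upright cylinder 19 mm across and 30 mm high with a small knob on top, 38 mm high in all (this point is 19 mm above its foot). It stands on the table.
Not all that is in view belongs to the job. What is shaped like the part that bears w50_mid but red is not meant.

How it is judged (in metres and radians):
At the end, for the whole second after the job is handed in: The 200 g and 50 g weights rest, let go, on the formerly empty pan (centres within 68 mm of its centre from above, 3 to 70 mm above its floor); the beam is at rest (under 0.1 rad/s), level within 0.035 rad, as is possible only with the roll on the other pan (horizontal distance between each of w200_mid, w50_mid and free_pan_floor below 0.068 m and z of w200_mid in the frame of free_pan_floor between 0.003 and 0.07 m and z of w50_mid in the frame of free_pan_floor between 0.003 and 0.07 m and value of joint beam between -0.035 and 0.035 rad and velocity of joint beam between -0.1 and 0.1 rad/s); the robot touches nothing.
It also fails if it takes over 72 s, if anything falls off the work surface, if the arm or the gripper's body presses on something with over 40 N, if the wrist force passes 120 N, or if a joint passes its speed limit or range.

## Working session

There is one attempt and no reset: what is moved stays moved. The work goes in short steps, Python scripts to look and compute and a tool call to move; the robot and the scene stay as the last step left them, time stands still between calls to the robot, and variables do not carry over. Pictures are saved under pics/ and viewed, and the job is handed in when it is done.

Besides the shell and the picture viewer there is one more tool, called after "Call:" as a command line: name --argument value ..., lists and objects as JSON in quotes. drive_tool: Moves the arm, as the interface text tells. Its arguments: {"type":"object","properties":{"increments":{"type":"array","items":{"type":"object","properties":{"twist":{"type":"array","items":{"type":"number"}},"slide":{"type":"array","items":{"type":"number"}},"fingers":{"type":"number"}}}}},"required":["increments"]}

```bash
mkdir -p pics
cat > h.py <<'E'
import numpy as np, cv2, pickle
from bench import robot
def grab(n,tag):
    c=robot.read_camera(n); cv2.imwrite(f'pics/{tag}.png',c['frame']); pickle.dump(c,open(f'pics/{tag}.pkl','wb')); return c
def load(tag): return pickle.load(open(f'pics/{tag}.pkl','rb'))
def ray(c,u,v):
    K=np.array(c['camera_matrix']); d=cv2.undistortPoints(np.array([[[u,v]]],float),K,np.array([c['k1'],0,0,0,0.]))[0,0]
    R=np.array(c['orientation']); return np.array(c['xyz']),R@np.array([d[0],d[1],1.])
def onz(c,u,v,z):
    o,d=ray(c,u,v); return o+d*(z-o[2])/d[2]
def proj(c,p):
    R=np.array(c['orientation']); q=R.T@(np.array(p)-np.array(c['xyz'])); s=q[:2]/q[2]; s=s*(1+c['k1']*(s@s)); K=np.array(c['camera_matrix']); return K[0,0]*s[0]+K[0,2],K[1,1]*s[1]+K[1,2]
E
python3 - <<'E'
from h import *
for n in ['scene','top','wrist']:
    c=grab(n,n+'0'); print(n,c['camera_matrix'],c['k1'],c['xyz'],c['orientation'])
print(robot.get_obs(),robot.hold_point_z)
E
```

```text
scene [[432.46532267   0.         279.19593134]
 [  0.         432.46532267 208.26249278]
 [  0.           0.           1.        ]] 0.03865570827300636 [1.17234555 0.22391763 0.64992557] [[-0.36022591  0.59880631 -0.71530993]
 [ 0.93283859  0.23700291 -0.2713702 ]
 [ 0.00703234 -0.76502328 -0.64396423]]
top [[410.8663885    0.         285.56248674]
 [  0.         410.8663885  203.18578367]
 [  0.           0.           1.        ]] -0.04026521543224592 [ 0.51246654 -0.01632212  0.85626842] [[ 0.00685082 -0.99896966  0.04486302]
 [-0.99962201 -0.00564695  0.02690631]
 [-0.02662524 -0.04503039 -0.99863074]]
wrist [[353.34782814   0.         284.76360229]
 [  0.         353.34782814 212.41490855]
 [  0.           0.           1.        ]] -0.0014017526626145574 [0.17374376 0.57970544 0.37287137] [[ 0.40281642  0.87582537  0.26583614]
 [ 0.91528028 -0.38514444 -0.11800747]
 [-0.00096863  0.29084992 -0.9567682 ]]
{'time_s': 0.15, 'q': array([ 6.13411470e+01,  7.50801626e+00,  8.53141914e+01,  8.63385757e-04,
        8.72616521e+01, -4.89272853e+00]), 'qvel': array([-0.03989469, -0.06685907, -0.04427583, -0.1479372 , -0.00421696,
       -0.01674908]), 'joint_efforts': array([ 6.21016625e-04, -5.70064616e+01, -5.01160347e+01, -1.52464308e-04,
        9.69601184e-03, -8.47547517e-05]), 'tool_pos': array([0.24155317, 0.54872846, 0.20396299]), 'eef_rot': array([[-9.15197755e-01,  4.03004413e-01, -7.15153883e-04],
       [ 4.03005024e-01,  9.15196875e-01, -1.27710093e-03],
       [ 1.39829287e-04, -1.45701051e-03, -9.99998929e-01]]), 'ft_force': array([-0.33297177,  0.94409101,  0.23307249]), 'wrist_torque': array([ 0.01212214, -0.02410741,  0.03813873]), 'opening': 0.9996249686747246} 0.0187
```

View pics/scene0.png

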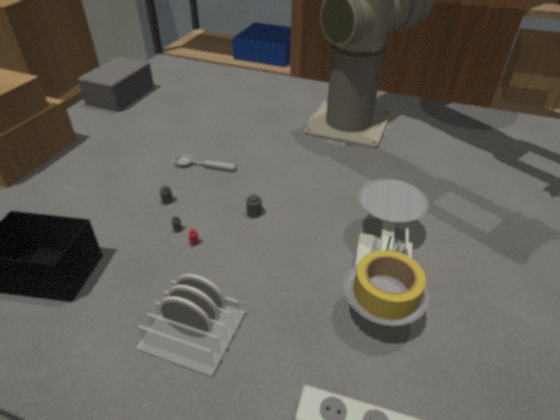

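View pics/top0.png

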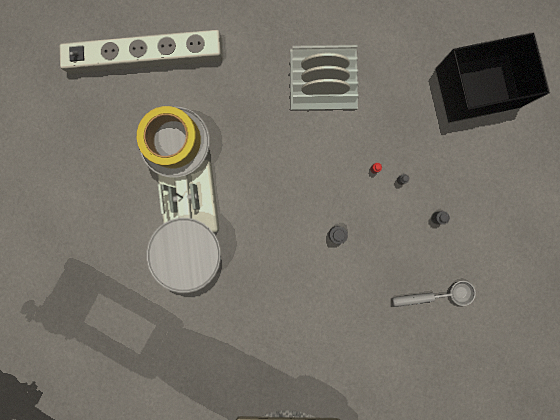

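View pics/wrist0.png

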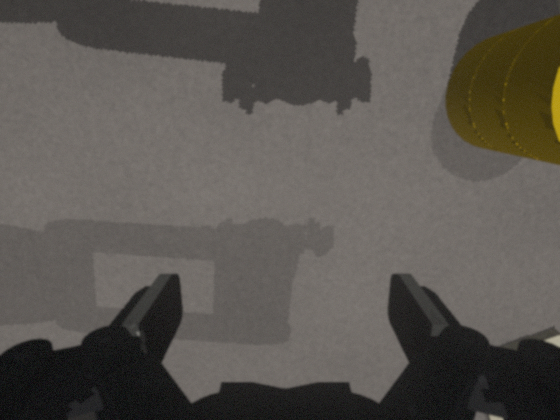

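Candidates in the top view are dark (338,234), dark (441,217), dark (403,180) and red (376,168). By size, (338,234) should be the 200 g, (441,217) the 100 g and (403,180) the 50 g. The red one is the decoy. The empty pan is at about (184,255). I'll measure these and check them in an enlarged crop.

Run:
```python
from h import *
t=load('top0'); s=load('scene0')
def blob(c,x0,y0,x1,y1,th):
    im=c['frame'].astype(int)[y0:y1,x0:x1]; m=((im.max(2)<th)).astype(np.uint8)
    n,l,st,ce=cv2.connectedComponentsWithStats(m); 
    i=1+np.argmax(st[1:,4]); a=st[i]; return (a[0]+x0,a[1]+y0,a[2],a[3],a[4]),ce[i]+[x0,y0]
for nm,b,bs,h in [('200',(318,215,360,255),(240,188,268,222),.048),('100',(425,203,457,232),(155,180,178,208),.042),('50',(392,168,416,192),(168,210,185,235),.038)]:
    for th in (70,85):
        a,ce=blob(t,*b,th); a2,c2=blob(s,*bs,th)
        pt=onz(t,*ce,h/2); ps=onz(s,*c2,h/2)
        print(nm,th,a,ce.round(1),a2,c2.round(1),pt.round(4),ps.round(4),'r',np.hypot(*pt[:2]).round(3))
        o,d=ray(t,*ce);o2,d2=ray(s,*c2)
        A=np.stack([d,-d2],1);k=np.linalg.lstsq(A,o2-o,rcond=None)[0];print('  tri',((o+d*k[0]+o2+d2*k[1])/2).round(4),'gap',np.linalg.norm(o+d*k[0]-o2-d2*k[1]).round(4))
g=cv2.resize(t['frame'][150:260,310:470],None,fx=5,fy=5,interpolation=cv2.INTER_CUBIC); cv2.imwrite('pics/crop1.png',g)
g=cv2.resize(t['frame'][90:310,120:260],None,fx=2.7,fy=2.7,interpolation=cv2.INTER_CUBIC); 
g2=cv2.resize(s['frame'][170:340,330:450],None,fx=3.4,fy=3.4,interpolation=cv2.INTER_CUBIC); H=578
cv2.imwrite('pics/crop2.png',np.hstack([g[:H],g2[:H]])); print(g.shape,g2.shape)
```

```text
200 70 (np.int32(327), np.int32(226), np.int32(8), np.int32(17), np.int32(32)) [330.  233.8] (np.int32(247), np.int32(203), np.int32(17), np.int32(15), np.int32(188)) [254.4 210. ] [ 0.4886 -0.0841  0.024 ] [ 0.503  -0.0893  0.024 ] r 0.496
  tri [ 0.4902 -0.0897  0.0134] gap 0.0102
200 85 (np.int32(326), np.int32(226), np.int32(21), np.int32(21), np.int32(184)) [334. 238.] (np.int32(247), np.int32(196), np.int32(18), np.int32(22), np.int32(310)) [254.4 207.2] [ 0.4801 -0.0921  0.024 ] [ 0.4941 -0.0933  0.024 ] r 0.489
  tri [ 0.4808 -0.0961  0.0125] gap 0.0063
100 70 (np.int32(431), np.int32(211), np.int32(9), np.int32(17), np.int32(82)) [434.8 219. ] (np.int32(161), np.int32(188), np.int32(13), np.int32(16), np.int32(142)) [166.5 196.2] [ 0.5196 -0.2961  0.021 ] [ 0.5293 -0.3002  0.021 ] r 0.598
  tri [ 0.5213 -0.3022  0.0136] gap 0.0075
100 85 (np.int32(429), np.int32(211), np.int32(21), np.int32(17), np.int32(199)) [437.4 219.3] (np.int32(160), np.int32(187), np.int32(16), np.int32(18), np.int32(193)) [166.5 195.8] [ 0.5192 -0.3015  0.021 ] [ 0.5283 -0.3009  0.021 ] r 0.6
  tri [ 0.5199 -0.3058  0.013 ] gap 0.0032
50 70 (np.int32(394), np.int32(176), np.int32(13), np.int32(12), np.int32(62)) [399.4 180.8] (np.int32(173), np.int32(218), np.int32(10), np.int32(14), np.int32(88)) [177.  225.4] [ 0.5971 -0.2255  0.019 ] [ 0.606 -0.226  0.019] r 0.638
  tri [ 0.5988 -0.2293  0.0113] gap 0.004
50 85 (np.int32(394), np.int32(174), np.int32(14), np.int32(14), np.int32(107)) [399.9 181.2] (np.int32(172), np.int32(217), np.int32(13), np.int32(16), np.int32(126)) [176.8 225. ] [ 0.5963 -0.2264  0.019 ] [ 0.6049 -0.227   0.019 ] r 0.638
  tri [ 0.5979 -0.2302  0.0116] gap 0.0041
(594, 378, 3) (578, 408, 3)
```

View pics/crop1.png

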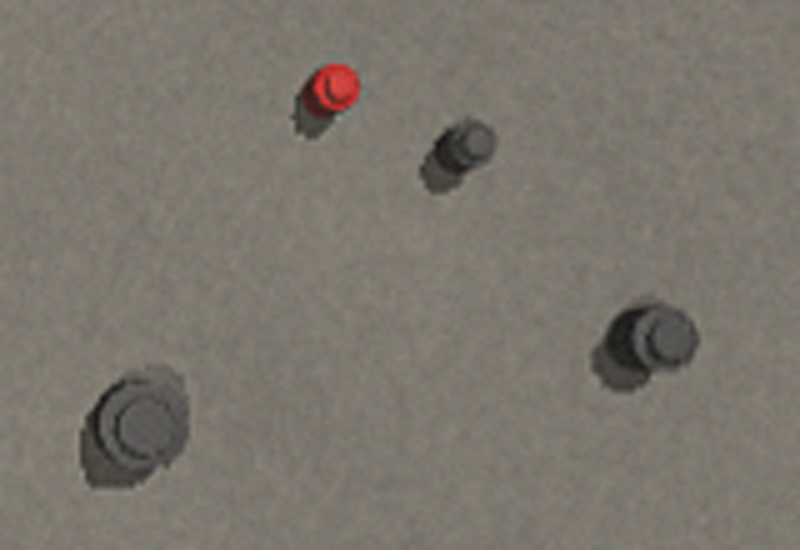

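View pics/crop2.png

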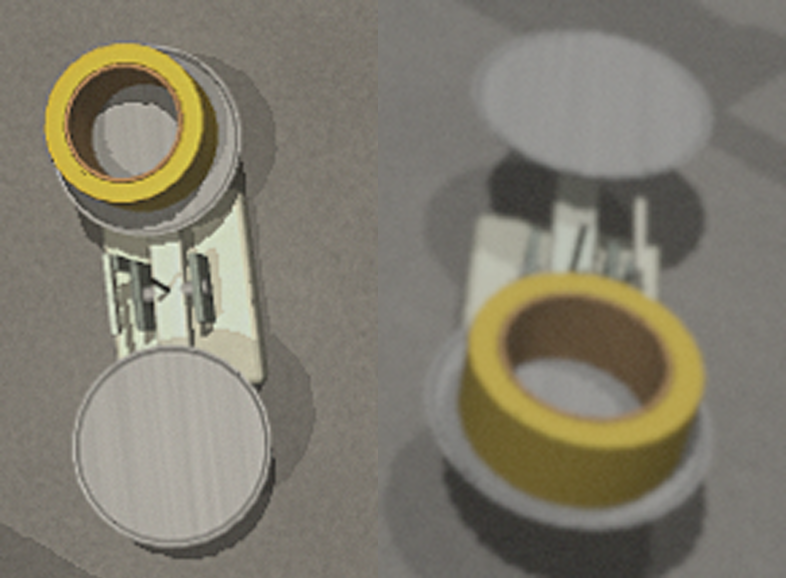

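Run:
```python
from h import *
t=load('top0'); s=load('scene0')
P={}
for n,u,v,z in [('w200',338.6,234.2,.048),('w100',444,216.6,.042),('w50',405.4,178.,.038),('red',377.1,167.2,.038),('pan',183.3,255.3,.101)]:
    P[n]=onz(t,u,v,z); print(n,P[n].round(4),'scene px',np.round(proj(s,P[n]),1))
for a,b in [('w200','w50'),('w200','w100'),('w50','red'),('w50','w100')]: print(a,b,(P[b]-P[a])[:2].round(3),np.linalg.norm((P[b]-P[a])[:2]).round(3))
g=cv2.resize(s['frame'][175:260,150:280],None,fx=6,fy=6,interpolation=cv2.INTER_CUBIC);cv2.imwrite('pics/crop3.png',g)
```

```text
w200 [ 0.4886 -0.0989  0.048 ] scene px [252.7 196.8]
w100 [ 0.5243 -0.3073  0.042 ] scene px [163.6 187. ]
w50 [ 0.6008 -0.2327  0.038 ] scene px [174.3 216.5]
red [ 0.6221 -0.1765  0.038 ] scene px [192.4 229.4]
pan [0.4489 0.1924 0.101 ] scene px [391.3 198. ]
w200 w50 [ 0.112 -0.134] 0.175
w200 w100 [ 0.036 -0.208] 0.212
w50 red [0.021 0.056] 0.06
w50 w100 [-0.076 -0.075] 0.107
```

View pics/crop3.png

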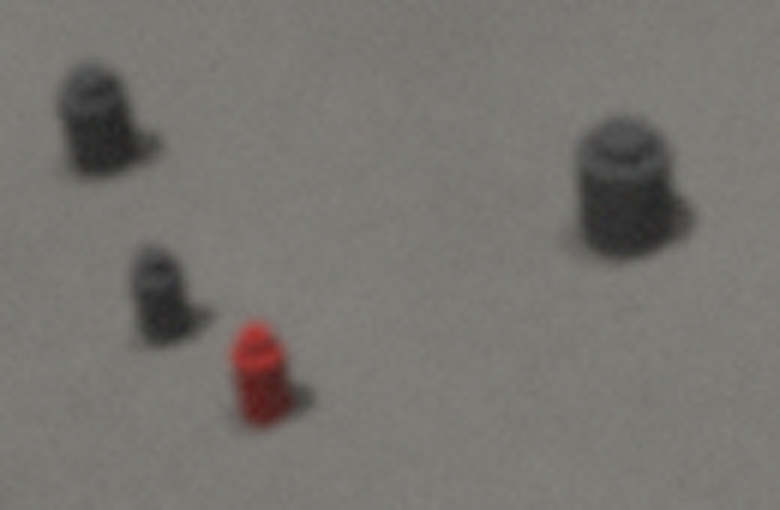

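The crops show the largest cylinder at top-view (339,234), the middle one at (444,217) and the smallest dark one at (405,178). The red look-alike is at (377,167). The scene crop agrees: big at right, small dark left of the red one. First I turn the tool so its jaws open along world x.

Call:
drive_tool --increments '[{"twist": [0,0,1],"slide": [0,0,0],"fingers": 0},{"twist": [0,0,1],"slide": [0,0,0],"fingers": 0},{"twist": [0,0,1],"slide": [0,0,0],"fingers": 0},{"twist": [0,0,1],"slide": [0,0,0],"fingers": 0},{"twist": [0,0,1],"slide": [0,0,0],"fingers": 0}]'

```text
time_s: 0.57
tool_pos: [0.2417, 0.5489, 0.2043]
eef_rot: [[-0.656, 0.755, -0.0], [0.755, 0.656, -0.001], [-0.0, -0.001, -1.0]]
ft_force: [0.3, 0.3, -0.8]
opening: 1.002
```

Call:
drive_tool --increments '[{"twist": [0,0,1],"slide": [0,0,0],"fingers": 0},{"twist": [0,0,1],"slide": [0,0,0],"fingers": 0},{"twist": [0,0,1],"slide": [0,0,0],"fingers": 0},{"twist": [0,0,1],"slide": [0,0,0],"fingers": 0},{"twist": [0,0,1],"slide": [0,0,0],"fingers": 0}]'

```text
time_s: 0.98
tool_pos: [0.2416, 0.5489, 0.2043]
eef_rot: [[-0.275, 0.961, -0.0], [0.961, 0.275, -0.001], [-0.001, -0.001, -1.0]]
ft_force: [0.4, -0.4, -0.3]
opening: 0.996
```

Call:
drive_tool --increments '[{"twist": [0,0,1],"slide": [0,0,0],"fingers": 0},{"twist": [0,0,1],"slide": [0,0,0],"fingers": 0},{"twist": [0,0,1],"slide": [0,0,0],"fingers": 0},{"twist": [0,0,0.25],"slide": [0,0,0],"fingers": 0},{"twist": [0,0,0],"slide": [0,0,0],"fingers": 0}]'

```text
time_s: 1.4
tool_pos: [0.2417, 0.549, 0.2045]
eef_rot: [[-0.0, 1.0, -0.0], [1.0, 0.0, -0.001], [-0.001, -0.0, -1.0]]
ft_force: [0.7, 0.0, 0.1]
opening: 0.999
```

Call:
drive_tool --increments '[{"twist": [0,0,0],"slide": [-1,0.38,0],"fingers": 0},{"twist": [0,0,0],"slide": [-1,0.38,0],"fingers": 0},{"twist": [0,0,0],"slide": [-1,0.38,0],"fingers": 0},{"twist": [0,0,0],"slide": [-1,0.38,0],"fingers": 0},{"twist": [0,0,0],"slide": [-1,0.38,0],"fingers": 0}]'

```text
time_s: 1.82
tool_pos: [0.2894, 0.4229, 0.2046]
eef_rot: [[-0.003, 1.0, -0.0], [1.0, 0.003, -0.0], [-0.0, -0.0, -1.0]]
ft_force: [0.7, -0.7, 0.5]
opening: 1.001
```

Call:
drive_tool --increments '[{"twist": [0,0,0],"slide": [-1,0.38,0],"fingers": 0},{"twist": [0,0,0],"slide": [-1,0.38,0],"fingers": 0},{"twist": [0,0,0],"slide": [-1,0.38,0],"fingers": 0},{"twist": [0,0,0],"slide": [-1,0.38,0],"fingers": 0},{"twist": [0,0,0],"slide": [-1,0.38,0],"fingers": 0}]'

```text
time_s: 2.23
tool_pos: [0.3369, 0.2979, 0.2048]
eef_rot: [[-0.003, 1.0, 0.0], [1.0, 0.003, 0.0], [0.0, 0.0, -1.0]]
ft_force: [0.7, 0.4, 1.0]
opening: 1.0
```

Call:
drive_tool --increments '[{"twist": [0,0,0],"slide": [-1,0.38,0],"fingers": 0},{"twist": [0,0,0],"slide": [-1,0.38,0],"fingers": 0},{"twist": [0,0,0],"slide": [-1,0.38,0],"fingers": 0},{"twist": [0,0,0],"slide": [-1,0.38,0],"fingers": 0},{"twist": [0,0,0],"slide": [-1,0.38,0],"fingers": 0}]'

```text
time_s: 2.65
tool_pos: [0.3844, 0.1729, 0.2049]
eef_rot: [[-0.003, 1.0, 0.0], [1.0, 0.003, 0.0], [0.0, 0.0, -1.0]]
ft_force: [0.6, -0.2, 0.5]
opening: 0.999
```

Call:
drive_tool --increments '[{"twist": [0,0,0],"slide": [-1,0.38,0],"fingers": 0},{"twist": [0,0,0],"slide": [-1,0.38,0],"fingers": 0},{"twist": [0,0,0],"slide": [-1,0.38,0],"fingers": 0},{"twist": [0,0,0],"slide": [-1,0.38,0],"fingers": 0},{"twist": [0,0,0],"slide": [-1,0.38,0],"fingers": 0}]'

```text
time_s: 3.07
tool_pos: [0.4319, 0.0477, 0.2049]
eef_rot: [[-0.003, 1.0, 0.0], [1.0, 0.003, 0.0], [0.0, 0.0, -1.0]]
ft_force: [0.6, 0.1, -0.7]
opening: 1.006
```

Call:
drive_tool --increments '[{"twist": [0,0,0],"slide": [-1,0.38,0],"fingers": 0},{"twist": [0,0,0],"slide": [-1,0.38,0],"fingers": 0},{"twist": [0,0,0],"slide": [-1,0.38,0],"fingers": 0},{"twist": [0,0,0],"slide": [-1,0.38,0],"fingers": 0},{"twist": [0,0,0],"slide": [0,0,0],"fingers": 0}]'

```text
time_s: 3.48
tool_pos: [0.4705, -0.0547, 0.2047]
eef_rot: [[0.0, 1.0, 0.0], [1.0, -0.0, -0.002], [-0.002, 0.0, -1.0]]
ft_force: [0.1, 1.2, -1.2]
opening: 0.996
```

Run:
```python
from h import *
c=grab('wrist','wrist1'); print(robot.get_obs()['tool_pos'], c['xyz'])
for p in [(.4886,-.0989,.048),(.4886,-.0989,0),(.6008,-.2327,.038)]: print(proj(c,p))
```

```text
[ 0.46982918 -0.05285072  0.20458748] [0.47034216 0.02060462 0.37359301]
(np.float64(303.0907846153636), np.float64(232.09424413924287))
(np.float64(300.90281119167446), np.float64(217.172746241614))
(np.float64(401.1738889075051), np.float64(341.44081684715167))
```

View pics/wrist1.png

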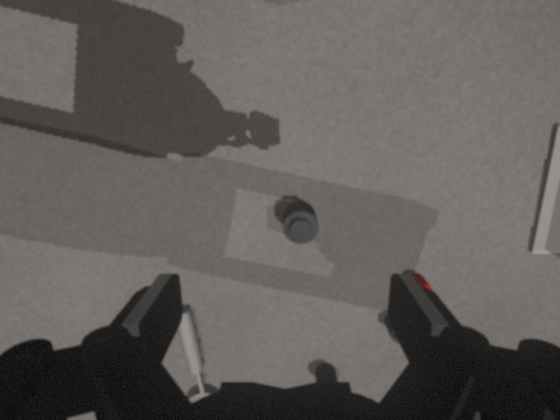

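The knob of the 200 g weight is at about (302,232) in the wrist view. The top-camera estimate predicted (303,232), so the position holds. Descending.

Call:
drive_tool --increments '[{"twist": [0,0,0],"slide": [-0.96,0.39,0],"fingers": 0},{"twist": [0,0,0],"slide": [-0.96,0.39,0.5],"fingers": 0},{"twist": [0,0,0],"slide": [0,0,1],"fingers": 0},{"twist": [0,0,0],"slide": [0,0,1],"fingers": 0},{"twist": [0,0,0],"slide": [0,0,1],"fingers": 0}]'

```text
time_s: 3.95
tool_pos: [0.4892, -0.0985, 0.1166]
eef_rot: [[-0.002, 1.0, 0.001], [1.0, 0.002, 0.0], [0.0, 0.001, -1.0]]
ft_force: [-0.2, -0.0, -0.5]
opening: 0.997
```

Call:
drive_tool --increments '[{"twist": [0,0,0],"slide": [0,0,0.5],"fingers": 0},{"twist": [0,0,0],"slide": [0,0,0.5],"fingers": 0},{"twist": [0,0,0],"slide": [0,0,0],"fingers": 0},{"twist": [0,0,0],"slide": [0,0,0],"fingers": 0},{"twist": [0,0,0],"slide": [0,0,0],"fingers": 0}]'

```text
time_s: 4.37
tool_pos: [0.4902, -0.099, 0.0939]
eef_rot: [[-0.0, 1.0, 0.002], [1.0, 0.0, -0.001], [-0.001, 0.002, -1.0]]
ft_force: [0.6, 0.4, 0.7]
opening: 1.001
```

Call:
drive_tool --increments '[{"twist": [0,0,0],"slide": [0,-0.05,0.8],"fingers": 0},{"twist": [0,0,0],"slide": [0,0,0.8],"fingers": 0},{"twist": [0,0,0],"slide": [0,0,0.8],"fingers": 0},{"twist": [0,0,0],"slide": [0,0,0.6],"fingers": 0},{"twist": [0,0,0],"slide": [0,0,0.4],"fingers": 0}]'

```text
time_s: 4.78
tool_pos: [0.4882, -0.099, 0.0072]
eef_rot: [[0.0, 1.0, 0.001], [1.0, -0.0, -0.0], [-0.0, 0.001, -1.0]]
ft_force: [-0.4, 0.0, 0.3]
opening: 1.004
```

Run:
```python
from h import *
c=grab('wrist','wrist2'); o=robot.get_obs(); print(o['tool_pos'],o['ft_force'])
```

```text
[ 0.48710117 -0.09867317  0.00559031] [-1.86091178  0.07311911 -1.89544727]
```

View pics/wrist2.png

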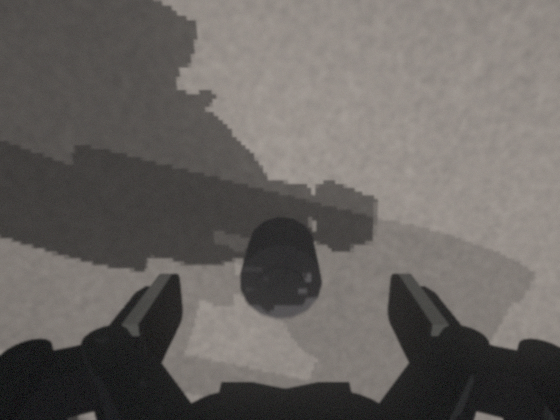

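The 200 g weight sits centred between the open fingers, around (281,280). Closing.

Call:
drive_tool --increments '[{"twist": [0,0,0],"slide": [0,0,-0.08],"fingers": 255},{"twist": [0,0,0],"slide": [0,0,0],"fingers": 255},{"twist": [0,0,0],"slide": [0,0,0],"fingers": 255},{"twist": [0,0,0],"slide": [0,0,0],"fingers": 255},{"twist": [0,0,0],"slide": [0,0,0],"fingers": 255}]'

```text
time_s: 5.25
tool_pos: [0.4888, -0.0994, 0.011]
eef_rot: [[0.0, 1.0, 0.002], [1.0, -0.0, -0.001], [-0.001, 0.002, -1.0]]
ft_force: [-4.5, -0.0, 10.9]
opening: 0.367
```

Call:
drive_tool --increments '[{"twist": [0,0,0],"slide": [0,0,0],"fingers": 255},{"twist": [0,0,0],"slide": [0,0,0],"fingers": 255},{"twist": [0,0,0],"slide": [0,0,0],"fingers": 255},{"twist": [0,0,0],"slide": [0,0,0],"fingers": 255},{"twist": [0,0,0],"slide": [0,0,0],"fingers": 255}]'

```text
time_s: 5.67
tool_pos: [0.4887, -0.0994, 0.0111]
eef_rot: [[0.0, 1.0, 0.002], [1.0, -0.0, -0.001], [-0.001, 0.002, -1.0]]
ft_force: [-4.2, 0.7, 10.4]
opening: 0.363
```

Call:
drive_tool --increments '[{"twist": [0,0,0],"slide": [0,0,-0.3],"fingers": 255},{"twist": [0,0,0],"slide": [0,0,-1],"fingers": 255},{"twist": [0,0,0],"slide": [0,0,-1],"fingers": 255},{"twist": [0,0,0],"slide": [0,0,-1],"fingers": 255},{"twist": [0,0,0],"slide": [0,0,-1],"fingers": 255}]'

```text
time_s: 6.08
tool_pos: [0.4875, -0.0988, 0.1183]
eef_rot: [[0.0, 1.0, -0.0], [1.0, -0.0, 0.0], [0.0, -0.0, -1.0]]
ft_force: [0.8, -1.1, -1.9]
opening: 0.364
```

Call:
drive_tool --increments '[{"twist": [0,0,0],"slide": [0,0,-1],"fingers": 255},{"twist": [0,0,0],"slide": [0,0,-1],"fingers": 255},{"twist": [0,0,0],"slide": [0,0,-1],"fingers": 255},{"twist": [0,0,0],"slide": [0,0,0],"fingers": 255},{"twist": [0,0,0],"slide": [0,0,0],"fingers": 255}]'

```text
time_s: 6.5
tool_pos: [0.489, -0.0993, 0.1938]
eef_rot: [[0.0, 1.0, 0.004], [1.0, -0.0, -0.001], [-0.001, 0.004, -1.0]]
ft_force: [0.0, 0.8, -3.3]
opening: 0.357
```

Run:
```python
from h import *
c=grab('wrist','wrist3');c=grab('scene','scene3'); o=robot.get_obs(); print(o['tool_pos'],o['ft_force'],o['opening'])
a=cv2.imread('pics/wrist3.png'); b=c['frame']
cv2.imwrite('pics/c3.png',cv2.resize(np.hstack([a,b]),(800,300)))
```

```text
[ 0.4871933  -0.09872912  0.19068797] [-0.10795377 -0.2812912  -2.5012508 ] 0.36420554776575403
```

View pics/c3.png

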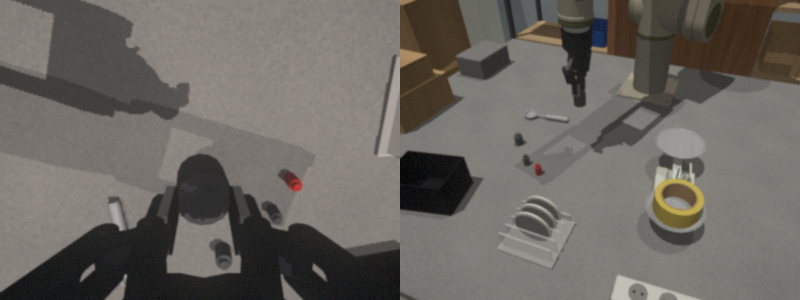

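The 200 g weight is held and lifted (left half, about (205,190)). Now I carry it over the empty pan, to the side nearer the roll.

Call:
drive_tool --increments '[{"twist": [0,0,0],"slide": [0.98,-0.12,0],"fingers": 255},{"twist": [0,0,0],"slide": [0.98,-0.12,0],"fingers": 255},{"twist": [0,0,0],"slide": [0.98,-0.12,0],"fingers": 255},{"twist": [0,0,0],"slide": [0.98,-0.12,0],"fingers": 255},{"twist": [0,0,0],"slide": [0.98,-0.12,0],"fingers": 255}]'

```text
time_s: 7.02
tool_pos: [0.4713, 0.0247, 0.1895]
eef_rot: [[0.001, 1.0, -0.004], [1.0, -0.001, 0.0], [0.0, -0.004, -1.0]]
ft_force: [0.8, -1.0, -1.5]
opening: 0.366
```

Call:
drive_tool --increments '[{"twist": [0,0,0],"slide": [0.98,-0.12,0],"fingers": 255},{"twist": [0,0,0],"slide": [0.98,-0.12,0],"fingers": 255},{"twist": [0,0,0],"slide": [0.98,-0.12,0],"fingers": 255},{"twist": [0,0,0],"slide": [0.98,-0.12,0],"fingers": 255},{"twist": [0,0,0],"slide": [0.98,-0.12,0],"fingers": 255}]'

```text
time_s: 7.43
tool_pos: [0.4563, 0.147, 0.1896]
eef_rot: [[0.0, 1.0, -0.004], [1.0, -0.0, -0.001], [-0.001, -0.004, -1.0]]
ft_force: [0.4, -1.1, -2.6]
opening: 0.363
```

Call:
drive_tool --increments '[{"twist": [0,0,0],"slide": [0.98,-0.12,0],"fingers": 255},{"twist": [0,0,0],"slide": [0.98,-0.12,0],"fingers": 255},{"twist": [0,0,0],"slide": [0.98,-0.12,0],"fingers": 255},{"twist": [0,0,0],"slide": [0,0,0],"fingers": 255},{"twist": [0,0,0],"slide": [0,0,0],"fingers": 255}]'

```text
time_s: 7.85
tool_pos: [0.4474, 0.2201, 0.1896]
eef_rot: [[-0.002, 1.0, -0.003], [1.0, 0.002, -0.001], [-0.001, -0.003, -1.0]]
ft_force: [-0.0, -1.1, -2.2]
opening: 0.365
```

Run:
```python
from h import *
a=grab('wrist','wrist4');b=grab('scene','scene4'); o=robot.get_obs(); print(o['tool_pos'],o['ft_force'],o['opening'])
g=cv2.resize(b['frame'][130:330,300:460],None,fx=2.1,fy=2.1)
cv2.imwrite('pics/c4.png',np.hstack([cv2.resize(a['frame'],(460,420)),g[:420]]))
```

```text
[0.4481836  0.2188233  0.19031805] [ 0.32112193  0.34516849 -2.15185684] 0.3605781236187197
```

View pics/c4.png

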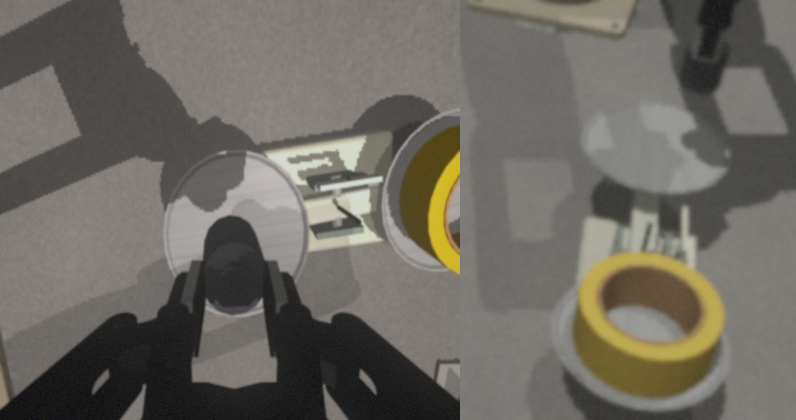

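Run:
```python
from h import *
c=load('wrist4'); t=load('top0')
for u,v in [(200,232),(374,232),(287,150)]: print(onz(c,u,v,.101).round(4))
print(proj(c,(.449,.192,.101)))
print('roll',onz(t,165,136,.12))
```

```text
[0.3815 0.2008 0.101 ]
[0.5164 0.2013 0.101 ]
[0.4487 0.2641 0.101 ]
(np.float64(286.94712623514204), np.float64(242.85022141546514))
roll [0.66741158 0.22514318 0.12      ]
```

The pan in the wrist view gives a centre of (0.449, ~0.195), consistent with the top view. The roll lies along +x from it, so placing the weights ±28 mm in y is clear of everything. Lowering.

Call:
drive_tool --increments '[{"twist": [0,0,0],"slide": [0.08,0,0.8],"fingers": 255},{"twist": [0,0,0],"slide": [0,0,0.8],"fingers": 255},{"twist": [0,0,0],"slide": [0,0,0.8],"fingers": 255},{"twist": [0,0,0],"slide": [0,0,0.4],"fingers": 255},{"twist": [0,0,0],"slide": [0,0,0.2],"fingers": 255}]'

```text
time_s: 8.37
tool_pos: [0.4477, 0.2201, 0.1144]
eef_rot: [[0.002, 1.0, -0.004], [1.0, -0.002, -0.002], [-0.002, -0.004, -1.0]]
ft_force: [-0.5, 0.3, -2.6]
opening: 0.359
```

Call:
drive_tool --increments '[{"twist": [0,0,0],"slide": [0,0,0],"fingers": 255},{"twist": [0,0,0],"slide": [0,0,0.04],"fingers": 255},{"twist": [0,0,0],"slide": [0,0,0.04],"fingers": 255},{"twist": [0,0,0],"slide": [0,0,0],"fingers": 255},{"twist": [0,0,0],"slide": [0,0,0],"fingers": 255}]'

```text
time_s: 8.78
tool_pos: [0.4496, 0.2218, 0.1157]
eef_rot: [[0.0, 1.0, 0.001], [1.0, -0.0, 0.001], [0.001, 0.001, -1.0]]
ft_force: [0.1, 0.5, -2.0]
opening: 0.362
```

Run:
```python
from h import *
b=grab('scene','scene5'); o=robot.get_obs(); print(o['tool_pos'],o['ft_force'],o['opening'])
cv2.imwrite('pics/c5.png',cv2.resize(b['frame'][140:330,330:460],None,fx=3.1,fy=3.1,interpolation=cv2.INTER_CUBIC))
```

```text
[0.4494351  0.22176412 0.11559554] [-0.40178985 -0.52108572 -1.91449168] 0.36236166793872
```

View pics/c5.png

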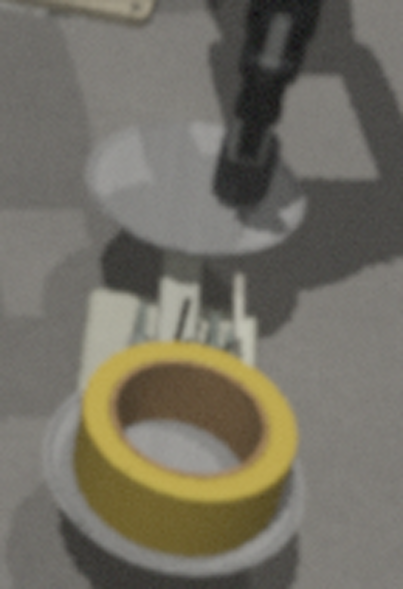

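Still hanging: the force of −2 N equals the weight. I'll go down in small steps until it touches.

Call:
drive_tool --increments '[{"twist": [0,0,0],"slide": [0,0,0.06],"fingers": 255},{"twist": [0,0,0],"slide": [0,0,0.06],"fingers": 255},{"twist": [0,0,0],"slide": [0,0,0.06],"fingers": 255},{"twist": [0,0,0],"slide": [0,0,0],"fingers": 255},{"twist": [0,0,0],"slide": [0,0,0],"fingers": 255}]'

```text
time_s: 9.25
tool_pos: [0.4488, 0.2215, 0.1101]
eef_rot: [[0.0, 1.0, -0.0], [1.0, -0.0, -0.0], [-0.0, -0.0, -1.0]]
ft_force: [-0.2, -0.1, -1.9]
opening: 0.369
```

Call:
drive_tool --increments '[{"twist": [0,0,0],"slide": [0,0,0.04],"fingers": 255},{"twist": [0,0,0],"slide": [0,0,0.04],"fingers": 255},{"twist": [0,0,0],"slide": [0,0,0],"fingers": 255},{"twist": [0,0,0],"slide": [0,0,0],"fingers": 255},{"twist": [0,0,0],"slide": [0,0,0],"fingers": 255}]'

```text
time_s: 9.67
tool_pos: [0.449, 0.2216, 0.1084]
eef_rot: [[0.0, 1.0, 0.0], [1.0, -0.0, 0.0], [0.0, 0.0, -1.0]]
ft_force: [-1.2, 0.5, -0.6]
opening: 0.362
```

Contact (force down to about −0.6 N). Releasing.

Call:
drive_tool --increments '[{"twist": [0,0,0],"slide": [0,0,0],"fingers": 150},{"twist": [0,0,0],"slide": [0,0,0],"fingers": 130},{"twist": [0,0,0],"slide": [0,0,0],"fingers": 100},{"twist": [0,0,0],"slide": [0,0,0],"fingers": 60},{"twist": [0,0,0],"slide": [0,0,0],"fingers": 60}]'

```text
time_s: 10.08
tool_pos: [0.4491, 0.2216, 0.1084]
eef_rot: [[0.0, 1.0, 0.0], [1.0, -0.0, 0.0], [0.0, 0.0, -1.0]]
ft_force: [-0.2, 0.2, 0.1]
opening: 0.763
```

Run:
```python
from h import *
a=grab('wrist','wrist6');b=grab('scene','scene6'); o=robot.get_obs(); print(o['tool_pos'],o['ft_force'],o['opening'])
g=cv2.resize(b['frame'][140:330,330:460],None,fx=2.2,fy=2.2)
cv2.imwrite('pics/c6.png',np.hstack([cv2.resize(a['frame'],(500,418)),g[:418]]))
```

```text
[0.44902161 0.22156526 0.10834071] [-0.2750418  -0.27366693  0.53491904] 0.7598203925365502
```

View pics/c6.png

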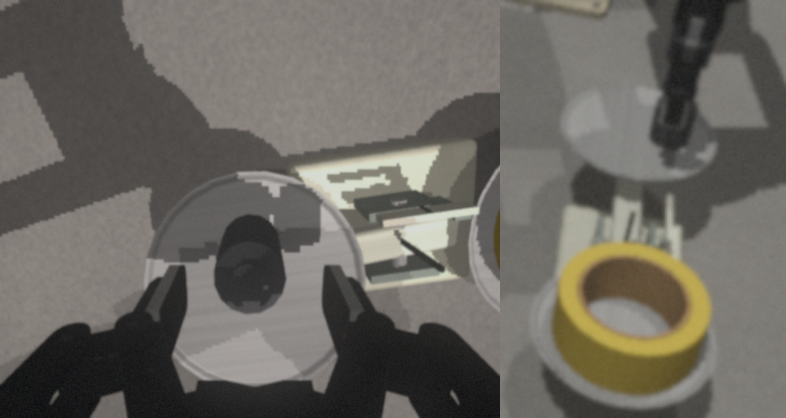

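The 200 g weight stands upright on the pan (left view, about (250,265)). Rising, then on to the 50 g weight.

Call:
drive_tool --increments '[{"twist": [0,0,0],"slide": [0,0,-0.5],"fingers": 60},{"twist": [0,0,0],"slide": [0,0,-1],"fingers": 60},{"twist": [0,0,0],"slide": [0,0,-1],"fingers": 60},{"twist": [0,0,0],"slide": [0,0,-1],"fingers": 60},{"twist": [0,0,0],"slide": [0,0,-0.5],"fingers": 60}]'

```text
time_s: 10.6
tool_pos: [0.4504, 0.2221, 0.2129]
eef_rot: [[0.0, 1.0, 0.005], [1.0, -0.0, 0.002], [0.002, 0.005, -1.0]]
ft_force: [0.5, -1.0, 0.2]
opening: 0.768
```

Call:
drive_tool --increments '[{"twist": [0,0,0],"slide": [-0.96,0.32,0],"fingers": 60},{"twist": [0,0,0],"slide": [-0.96,0.32,0],"fingers": 60},{"twist": [0,0,0],"slide": [-0.96,0.32,0],"fingers": 60},{"twist": [0,0,0],"slide": [-0.96,0.32,0],"fingers": 60},{"twist": [0,0,0],"slide": [-0.96,0.32,0],"fingers": 60}]'

```text
time_s: 11.02
tool_pos: [0.4891, 0.1005, 0.2086]
eef_rot: [[-0.0, 1.0, 0.0], [1.0, 0.0, 0.0], [0.0, 0.0, -1.0]]
ft_force: [0.4, -0.4, -0.4]
opening: 0.765
```

Call:
drive_tool --increments '[{"twist": [0,0,0],"slide": [-0.96,0.32,0],"fingers": 60},{"twist": [0,0,0],"slide": [-0.96,0.32,0],"fingers": 60},{"twist": [0,0,0],"slide": [-0.96,0.32,0],"fingers": 60},{"twist": [0,0,0],"slide": [-0.96,0.32,0],"fingers": 60},{"twist": [0,0,0],"slide": [-0.96,0.32,0],"fingers": 60}]'

```text
time_s: 11.43
tool_pos: [0.5291, -0.0197, 0.2085]
eef_rot: [[0.0, 1.0, 0.0], [1.0, -0.0, -0.0], [-0.0, 0.0, -1.0]]
ft_force: [1.1, 0.1, -0.0]
opening: 0.764
```

Call:
drive_tool --increments '[{"twist": [0,0,0],"slide": [-0.96,0.32,0],"fingers": 60},{"twist": [0,0,0],"slide": [-0.96,0.32,0],"fingers": 60},{"twist": [0,0,0],"slide": [-0.96,0.32,0],"fingers": 60},{"twist": [0,0,0],"slide": [-0.96,0.32,0],"fingers": 60},{"twist": [0,0,0],"slide": [-0.96,0.32,0],"fingers": 60}]'

```text
time_s: 11.85
tool_pos: [0.569, -0.1397, 0.2084]
eef_rot: [[0.0, 1.0, -0.0], [1.0, -0.0, 0.0], [0.0, -0.0, -1.0]]
ft_force: [0.5, 1.3, 0.0]
opening: 0.767
```

Call:
drive_tool --increments '[{"twist": [0,0,0],"slide": [-0.9,0.32,0],"fingers": 60},{"twist": [0,0,0],"slide": [-0.9,0.32,0],"fingers": 60},{"twist": [0,0,0],"slide": [0,0,0],"fingers": 60},{"twist": [0,0,0],"slide": [0,0,0],"fingers": 60},{"twist": [0,0,0],"slide": [0,0,0],"fingers": 60}]'

```text
time_s: 12.27
tool_pos: [0.5846, -0.1831, 0.2081]
eef_rot: [[0.001, 1.0, -0.001], [1.0, -0.001, 0.001], [0.001, -0.001, -1.0]]
ft_force: [-0.6, 0.2, -0.2]
opening: 0.766
```

Run:
```python
from h import *
c=grab('wrist','wrist7'); print(robot.get_obs()['tool_pos'], c['xyz'])
for p in [(.6008,-.2327,.038),(.6221,-.1765,.038),(.5243,-.3073,.042)]: print(proj(c,p))
```

```text
[ 0.58462169 -0.1827065   0.20823924] [ 0.58461155 -0.10817531  0.37716473]
(np.float64(300.64530039776275), np.float64(232.9616282307018))
(np.float64(323.22560026388777), np.float64(178.73831996643952))
(np.float64(228.50996031329308), np.float64(299.75908167217744))
```

View pics/wrist7.png

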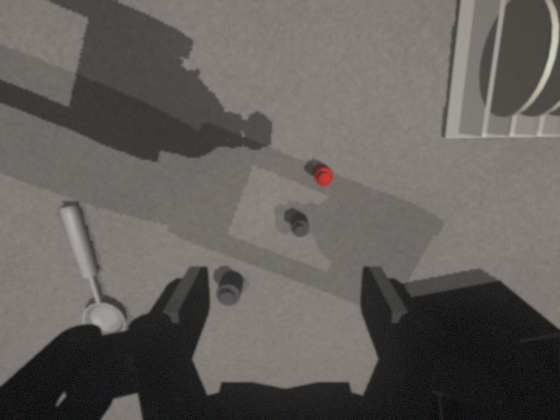

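The three are at (300,231) for the small dark 50 g, (323,178) for the red look-alike and (228,290) for the 100 g. All match the predictions within about 2 px. I'll go down on the small dark one.

Call:
drive_tool --increments '[{"twist": [0,0,0],"slide": [-0.98,0.33,0],"fingers": 70},{"twist": [0,0,0],"slide": [-0.98,0.33,0],"fingers": 70},{"twist": [0,0,0],"slide": [0,0,1],"fingers": 70},{"twist": [0,0,0],"slide": [0,0,1],"fingers": 70},{"twist": [0,0,0],"slide": [0,0,1],"fingers": 70}]'

```text
time_s: 12.73
tool_pos: [0.6018, -0.2319, 0.1332]
eef_rot: [[-0.0, 1.0, 0.001], [1.0, 0.0, -0.0], [-0.0, 0.001, -1.0]]
ft_force: [0.3, 0.4, -0.2]
opening: 0.726
```

Call:
drive_tool --increments '[{"twist": [0,0,0],"slide": [0,0,1],"fingers": 70},{"twist": [0,0,0],"slide": [0,0,0.6],"fingers": 70},{"twist": [0,0,0],"slide": [0,0,0.4],"fingers": 70},{"twist": [0,0,0],"slide": [0,0,0],"fingers": 70},{"twist": [0,0,0],"slide": [0,0,0],"fingers": 70}]'

```text
time_s: 13.15
tool_pos: [0.6014, -0.2318, 0.0837]
eef_rot: [[-0.0, 1.0, -0.0], [1.0, 0.0, 0.0], [0.0, -0.0, -1.0]]
ft_force: [0.7, 0.4, 0.0]
opening: 0.726
```

Run:
```python
from h import *
c=grab('wrist','wrist8'); o=robot.get_obs(); print(o['tool_pos'],o['ft_force'])
for p in [(.6008,-.2327,.038),(.6008,-.2315,.038)]: print(proj(c,p))
```

```text
[ 0.60212571 -0.23231191  0.08479954] [0.68525663 0.01238089 0.76439433]
(np.float64(283.83500921413025), np.float64(228.56552357533238))
(np.float64(283.83497314106256), np.float64(226.80362220715656))
```

View pics/wrist8.png

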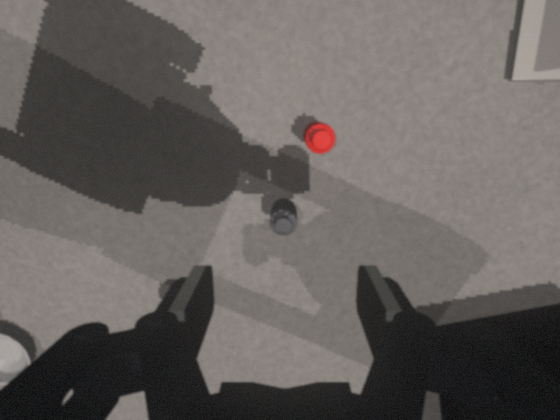

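Knob at (284,227), exactly at the prediction for (0.601, −0.2315). Going on down.

Call:
drive_tool --increments '[{"twist": [0,0,0],"slide": [0,0,0.9],"fingers": 70},{"twist": [0,0,0],"slide": [0,0,0.9],"fingers": 70},{"twist": [0,0,0],"slide": [0,0,0.7],"fingers": 70},{"twist": [0,0,0],"slide": [0,0,0.5],"fingers": 70},{"twist": [0,0,0],"slide": [0,0,0],"fingers": 70}]'

```text
time_s: 13.62
tool_pos: [0.6001, -0.2318, 0.0064]
eef_rot: [[0.0, 1.0, -0.003], [1.0, -0.0, 0.001], [0.001, -0.003, -1.0]]
ft_force: [-0.1, -0.2, -0.5]
opening: 0.723
```

Call:
drive_tool --increments '[{"twist": [0,0,0],"slide": [0,0,0],"fingers": 255},{"twist": [0,0,0],"slide": [0,0,0],"fingers": 255},{"twist": [0,0,0],"slide": [0,0,0],"fingers": 255},{"twist": [0,0,0],"slide": [0,0,0],"fingers": 255},{"twist": [0,0,0],"slide": [0,0,0],"fingers": 255}]'

```text
time_s: 14.03
tool_pos: [0.6023, -0.233, 0.0099]
eef_rot: [[0.0, 1.0, 0.002], [1.0, -0.0, -0.001], [-0.001, 0.002, -1.0]]
ft_force: [-1.1, 0.5, 4.3]
opening: 0.057
```

Call:
drive_tool --increments '[{"twist": [0,0,0],"slide": [0,0,0],"fingers": 255},{"twist": [0,0,0],"slide": [0,0,0],"fingers": 255},{"twist": [0,0,0],"slide": [0,0,0],"fingers": 255},{"twist": [0,0,0],"slide": [0,0,0],"fingers": 255},{"twist": [0,0,0],"slide": [0,0,0],"fingers": 255}]'

```text
time_s: 14.45
tool_pos: [0.6023, -0.233, 0.0098]
eef_rot: [[0.0, 1.0, 0.002], [1.0, -0.0, -0.001], [-0.001, 0.002, -1.0]]
ft_force: [-0.8, 0.4, 6.8]
opening: 0.054
```

An opening of 0.054 is narrow for a 19 mm body. I'll check what is held.

Run:
```python
from h import *
a=grab('wrist','wrist9');b=grab('scene','scene9'); o=robot.get_obs(); print(o['tool_pos'],o['ft_force'],o['opening'])
g=cv2.resize(b['frame'][150:260,120:230],None,fx=3.8,fy=3.8,interpolation=cv2.INTER_CUBIC)
cv2.imwrite('pics/c9.png',np.hstack([cv2.resize(a['frame'][150:420,140:420],(380,418)),g[:418]]))
```

```text
[ 0.60232471 -0.23306194  0.00984777] [-0.55102627 -0.47343667  5.12603561] 0.05054024174472787
```

View pics/c9.png

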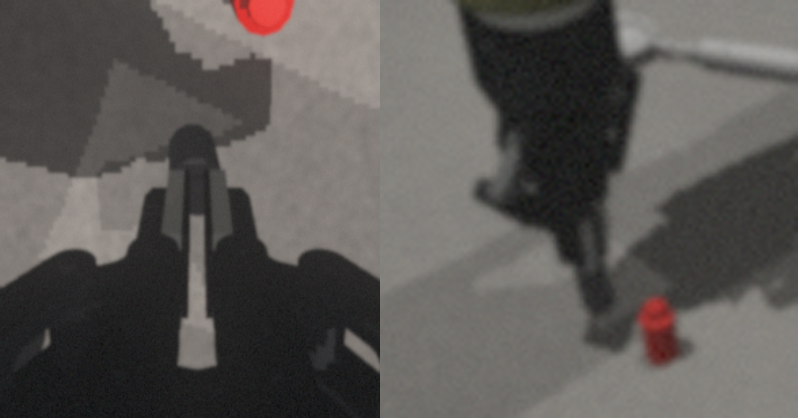

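Run:
```python
from h import *
c=load('wrist9'); a=c['frame'][150:420,140:420]
for y in (-.233,-.223,-.213):
  for z in (0,.03,.038): print(y,z,np.round(proj(c,(.6015,y,z)),1))
cv2.imwrite('pics/c9b.png',cv2.convertScaleAbs(cv2.resize(c['frame'][220:370,210:360],(600,600),interpolation=cv2.INTER_CUBIC),alpha=2.5,beta=0))
```

```text
-0.233 0 [283.2 248.8]
-0.233 0.03 [283.1 273.9]
-0.233 0.038 [283.1 282.2]
-0.223 0 [283.2 231.6]
-0.223 0.03 [283.1 254.1]
-0.223 0.038 [283.  261.5]
-0.213 0 [283.1 213.8]
-0.213 0.03 [283.  233.5]
-0.213 0.038 [283. 240.]
```

View pics/c9b.png

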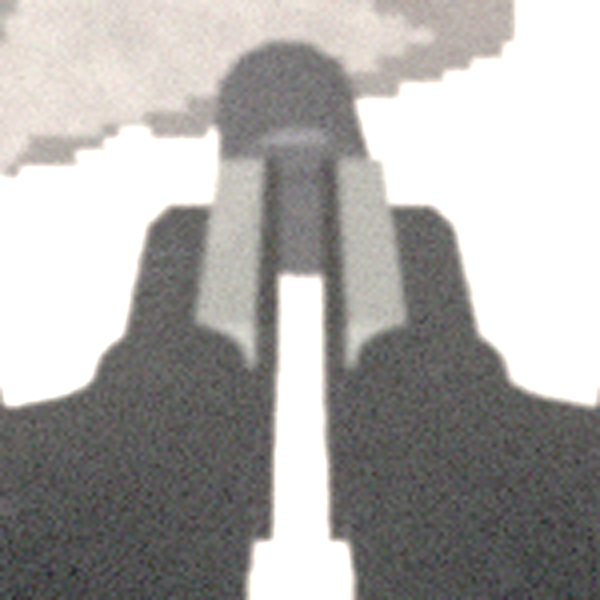

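The pads seem to hold the weight by its knob, since the gap between them is about 7 mm and the full-width body shows below. That is usable, so I'll lift and check that it hangs firmly.

Call:
drive_tool --increments '[{"twist": [0,0,0],"slide": [0,0,-0.3],"fingers": 255},{"twist": [0,0,0],"slide": [0,0,-0.6],"fingers": 255},{"twist": [0,0,0],"slide": [0,0,-0.8],"fingers": 255},{"twist": [0,0,0],"slide": [0,0,-0.8],"fingers": 255},{"twist": [0,0,0],"slide": [0,0,-0.8],"fingers": 255}]'

```text
time_s: 14.97
tool_pos: [0.6013, -0.2324, 0.0928]
eef_rot: [[0.0, 1.0, 0.0], [1.0, -0.0, -0.0], [-0.0, 0.0, -1.0]]
ft_force: [0.7, 0.8, 0.3]
opening: 0.055
```

Call:
drive_tool --increments '[{"twist": [0,0,0],"slide": [0,0,-0.8],"fingers": 255},{"twist": [0,0,0],"slide": [0,0,-0.8],"fingers": 255},{"twist": [0,0,0],"slide": [0,0,-0.8],"fingers": 255},{"twist": [0,0,0],"slide": [0,0,-0.8],"fingers": 255},{"twist": [0,0,0],"slide": [0,0,-0.7],"fingers": 255}]'

```text
time_s: 15.38
tool_pos: [0.6015, -0.2325, 0.1913]
eef_rot: [[0.0, 1.0, 0.002], [1.0, -0.0, -0.001], [-0.001, 0.002, -1.0]]
ft_force: [1.1, -0.3, -0.6]
opening: 0.046
```

Run:
```python
from h import *
a=grab('wrist','wrist10');b=grab('scene','scene10'); o=robot.get_obs(); print(o['tool_pos'],o['ft_force'],o['opening'])
u,v=map(int,proj(b,o['tool_pos'])); print(u,v, proj(b,o['tool_pos']+[0,0,-.02]),proj(b,o['tool_pos']+[0,0,.02]))
v0=max(v-50,0);g=cv2.resize(b['frame'][v0:v0+100,u-50:u+50],(418,418),interpolation=cv2.INTER_CUBIC)
cv2.imwrite('pics/c10.png',cv2.convertScaleAbs(np.hstack([cv2.resize(a['frame'][150:420,140:420],(380,418)),g]),alpha=1.7))
```

```text
[ 0.60346169 -0.23345773  0.19418976] [ 0.75112065  0.19964095 -0.33681369] 0.05114139178912125
160 155 (np.float64(162.58741575221472), np.float64(164.17268321647373)) (np.float64(158.9701066722916), np.float64(146.38196501917056))
```

View pics/c10.png

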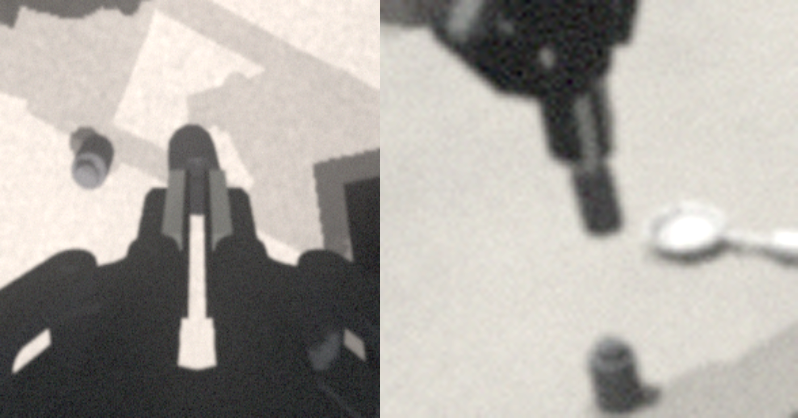

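The 50 g weight hangs upright from its knob. Carrying it to the pan's other side, target (0.449, 0.163).

Call:
drive_tool --increments '[{"twist": [0,0,0],"slide": [0.5,-0.2,0],"fingers": 255},{"twist": [0,0,0],"slide": [0.8,-0.32,0],"fingers": 255},{"twist": [0,0,0],"slide": [0.9,-0.35,0],"fingers": 255},{"twist": [0,0,0],"slide": [0.9,-0.35,0],"fingers": 255},{"twist": [0,0,0],"slide": [0.9,-0.35,0],"fingers": 255}]'

```text
time_s: 15.9
tool_pos: [0.561, -0.1314, 0.1876]
eef_rot: [[0.001, 1.0, -0.001], [1.0, -0.001, 0.0], [0.0, -0.001, -1.0]]
ft_force: [0.2, -0.4, -0.0]
opening: 0.054
```

Call:
drive_tool --increments '[{"twist": [0,0,0],"slide": [0.9,-0.35,0],"fingers": 255},{"twist": [0,0,0],"slide": [0.9,-0.35,0],"fingers": 255},{"twist": [0,0,0],"slide": [0.9,-0.35,0],"fingers": 255},{"twist": [0,0,0],"slide": [0.9,-0.35,0],"fingers": 255},{"twist": [0,0,0],"slide": [0.9,-0.35,0],"fingers": 255}]'

```text
time_s: 16.32
tool_pos: [0.5172, -0.0189, 0.1877]
eef_rot: [[0.0, 1.0, -0.001], [1.0, -0.0, 0.0], [0.0, -0.001, -1.0]]
ft_force: [-0.1, -0.0, -0.9]
opening: 0.05
```

Call:
drive_tool --increments '[{"twist": [0,0,0],"slide": [0.9,-0.35,0],"fingers": 255},{"twist": [0,0,0],"slide": [0.9,-0.35,0],"fingers": 255},{"twist": [0,0,0],"slide": [0.9,-0.35,0],"fingers": 255},{"twist": [0,0,0],"slide": [0.9,-0.35,0],"fingers": 255},{"twist": [0,0,0],"slide": [0.9,-0.35,0],"fingers": 255}]'

```text
time_s: 16.73
tool_pos: [0.4736, 0.0935, 0.1878]
eef_rot: [[0.0, 1.0, -0.001], [1.0, -0.0, -0.0], [-0.0, -0.001, -1.0]]
ft_force: [-0.3, -0.4, -1.0]
opening: 0.049
```

Call:
drive_tool --increments '[{"twist": [0,0,0],"slide": [0.9,-0.35,0],"fingers": 255},{"twist": [0,0,0],"slide": [0.9,-0.35,0],"fingers": 255},{"twist": [0,0,0],"slide": [0.9,-0.35,0],"fingers": 255},{"twist": [0,0,0],"slide": [0.2,-0.15,0],"fingers": 255},{"twist": [0,0,0],"slide": [0,0,0],"fingers": 255}]'

```text
time_s: 17.15
tool_pos: [0.4435, 0.1663, 0.1879]
eef_rot: [[-0.002, 1.0, -0.001], [1.0, 0.002, 0.0], [0.0, -0.001, -1.0]]
ft_force: [0.6, 0.3, -0.8]
opening: 0.055
```

Run:
```python
from h import *
a=grab('wrist','wrist11');b=grab('scene','scene11'); o=robot.get_obs(); print(o['tool_pos'],o['ft_force'],o['opening'])
g=cv2.resize(b['frame'][120:310,330:460],None,fx=2.2,fy=2.2)
cv2.imwrite('pics/c11.png',np.hstack([cv2.resize(a['frame'],(500,418)),g[:418]]))
```

```text
[0.44457662 0.16463044 0.18805207] [ 0.28317633 -0.35187333 -0.16869404] 0.0507230261036037
```

View pics/c11.png

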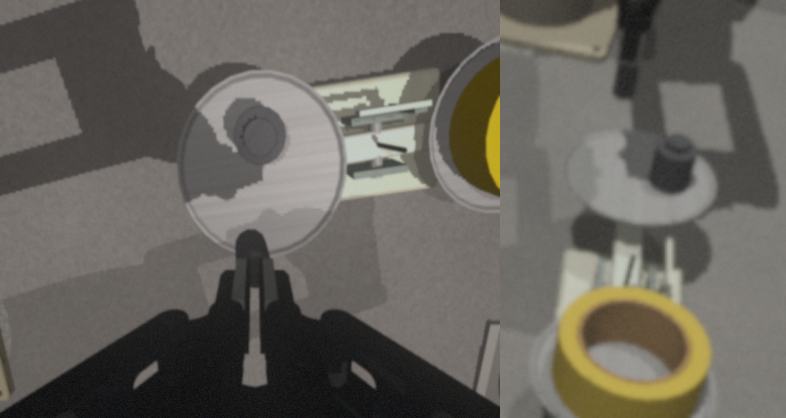

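The 200 g weight is upright on the pan and the 50 g weight is over the opposite side. Lowering.

Call:
drive_tool --increments '[{"twist": [0,0,0],"slide": [0,0.1,0.8],"fingers": 255},{"twist": [0,0,0],"slide": [0,0,0.8],"fingers": 255},{"twist": [0,0,0],"slide": [0,0,0.7],"fingers": 255},{"twist": [0,0,0],"slide": [0,0,0.4],"fingers": 255},{"twist": [0,0,0],"slide": [0,0,0.2],"fingers": 255}]'

```text
time_s: 17.67
tool_pos: [0.4464, 0.1638, 0.1139]
eef_rot: [[0.002, 1.0, -0.003], [1.0, -0.002, -0.001], [-0.001, -0.003, -1.0]]
ft_force: [-0.5, -0.3, -0.2]
opening: 0.052
```

Call:
drive_tool --increments '[{"twist": [0,0,0],"slide": [0,0,0],"fingers": 255},{"twist": [0,0,0],"slide": [0,0,0],"fingers": 255},{"twist": [0,0,0],"slide": [0,0,0],"fingers": 255},{"twist": [0,0,0],"slide": [0,0,0],"fingers": 255},{"twist": [0,0,0],"slide": [0,0,0],"fingers": 255}]'

```text
time_s: 18.08
tool_pos: [0.4479, 0.1652, 0.1168]
eef_rot: [[0.0, 1.0, 0.002], [1.0, -0.0, 0.0], [0.0, 0.002, -1.0]]
ft_force: [0.0, -0.5, -1.2]
opening: 0.049
```

Run:
```python
from h import *
a=grab('wrist','wrist12');b=grab('scene','scene12'); o=robot.get_obs(); print(o['tool_pos'],o['ft_force'],o['opening'])
g=cv2.resize(b['frame'][140:240,350:450],(418,418),interpolation=cv2.INTER_CUBIC)
cv2.imwrite('pics/c12.png',np.hstack([cv2.resize(a['frame'],(380,418)),g[:418]]))
```

```text
[0.44753049 0.16522536 0.11637777] [-0.857481   -0.32841433 -0.61627263] 0.051212660164227396
```

View pics/c12.png

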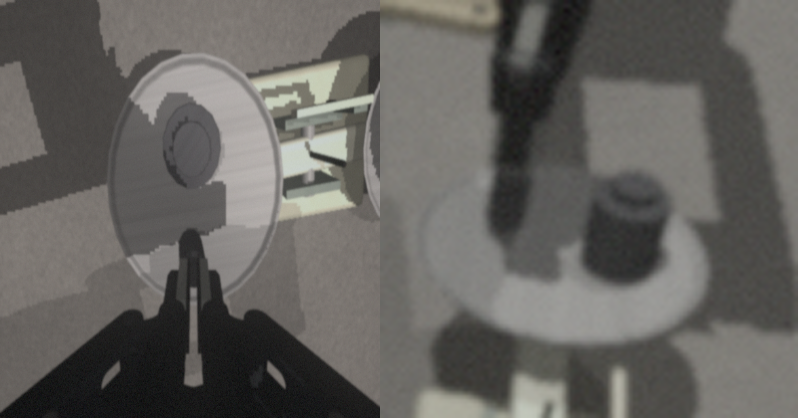

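About 8 mm still to go, by the 11 mm foot-to-TCP offset at pick-up.

Call:
drive_tool --increments '[{"twist": [0,0,0],"slide": [0,0,0.1],"fingers": 255},{"twist": [0,0,0],"slide": [0,0,0.1],"fingers": 255},{"twist": [0,0,0],"slide": [0,0,0.08],"fingers": 255},{"twist": [0,0,0],"slide": [0,0,0.04],"fingers": 255},{"twist": [0,0,0],"slide": [0,0,0],"fingers": 255}]'

```text
time_s: 18.6
tool_pos: [0.4468, 0.165, 0.1073]
eef_rot: [[0.0, 1.0, -0.001], [1.0, -0.0, -0.0], [-0.0, -0.001, -1.0]]
ft_force: [0.3, 0.1, -1.1]
opening: 0.053
```

Call:
drive_tool --increments '[{"twist": [0,0,0],"slide": [0,0,0],"fingers": 255},{"twist": [0,0,0],"slide": [0,0,0],"fingers": 255},{"twist": [0,0,0],"slide": [0,0,0],"fingers": 255},{"twist": [0,0,0],"slide": [0,0,0],"fingers": 255},{"twist": [0,0,0],"slide": [0,0,0],"fingers": 255}]'

```text
time_s: 19.02
tool_pos: [0.4473, 0.1651, 0.1079]
eef_rot: [[0.0, 1.0, 0.0], [1.0, -0.0, 0.0], [0.0, 0.0, -1.0]]
ft_force: [-0.9, 0.4, 0.1]
opening: 0.052
```

Run:
```python
from h import *
a=grab('wrist','wrist13');b=grab('scene','scene13'); o=robot.get_obs(); print(o['tool_pos'],o['ft_force'],o['opening'])
g=cv2.resize(b['frame'][140:240,350:450],(418,418),interpolation=cv2.INTER_CUBIC)
cv2.imwrite('pics/c13.png',np.hstack([cv2.resize(a['frame'],(380,418)),g[:418]]))
```

```text
[0.44720314 0.16511697 0.10786876] [-0.1952212  -0.13647548 -0.36408571] 0.05335220245241111
```

View pics/c13.png

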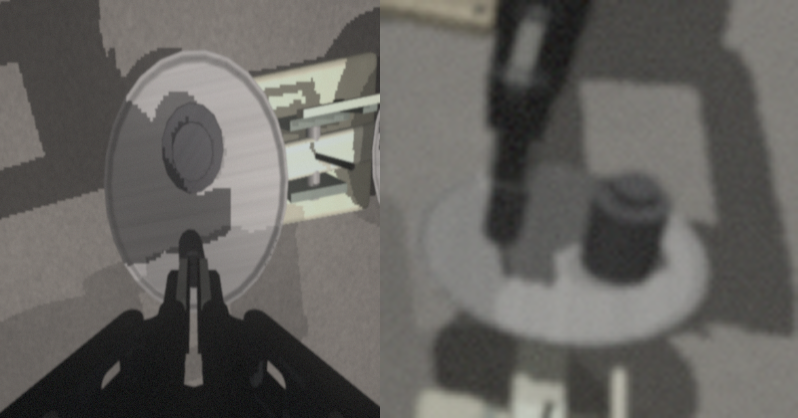

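Height is within about a millimetre of the floor. One slight lower, then release.

Call:
drive_tool --increments '[{"twist": [0,0,0],"slide": [0,0,0.04],"fingers": 255},{"twist": [0,0,0],"slide": [0,0,0],"fingers": 255},{"twist": [0,0,0],"slide": [0,0,0],"fingers": 220},{"twist": [0,0,0],"slide": [0,0,0],"fingers": 180},{"twist": [0,0,0],"slide": [0,0,0],"fingers": 140}]'

```text
time_s: 19.53
tool_pos: [0.4473, 0.1651, 0.1069]
eef_rot: [[0.0, 1.0, 0.0], [1.0, -0.0, 0.0], [0.0, 0.0, -1.0]]
ft_force: [-0.5, 0.1, 0.2]
opening: 0.411
```

Call:
drive_tool --increments '[{"twist": [0,0,0],"slide": [0,0,0],"fingers": 110},{"twist": [0,0,0],"slide": [0,0,0],"fingers": 110},{"twist": [0,0,0],"slide": [0,0,0],"fingers": 110},{"twist": [0,0,0],"slide": [0,0,0],"fingers": 110},{"twist": [0,0,0],"slide": [0,0,0],"fingers": 110}]'

```text
time_s: 19.95
tool_pos: [0.4472, 0.1651, 0.1068]
eef_rot: [[0.0, 1.0, 0.0], [1.0, -0.0, -0.0], [-0.0, 0.0, -1.0]]
ft_force: [-0.4, 0.3, 0.3]
opening: 0.567
```

Run:
```python
from h import *
a=grab('wrist','wrist14');b=grab('scene','scene14'); o=robot.get_obs(); print(o['tool_pos'],o['ft_force'],o['opening'])
g=cv2.resize(b['frame'][140:240,350:450],(418,418),interpolation=cv2.INTER_CUBIC)
cv2.imwrite('pics/c14.png',np.hstack([cv2.resize(a['frame'],(380,418)),g[:418]]))
```

```text
[0.44715782 0.16506649 0.10678585] [-0.67296085  0.09451221 -0.37038505] 0.5706596231472149
```

View pics/c14.png

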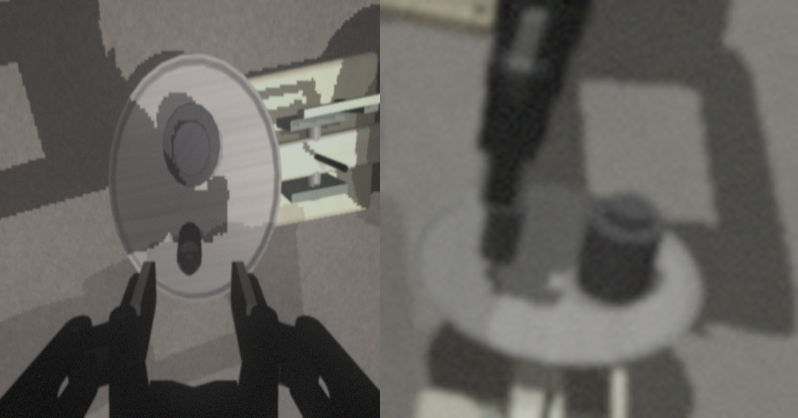

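The 50 g weight is free and upright at (190,245), and the pan has sunk. Rising clear and moving aside.

Call:
drive_tool --increments '[{"twist": [0,0,0],"slide": [0,0,-0.3],"fingers": 90},{"twist": [0,0,0],"slide": [0,0,-0.7],"fingers": 90},{"twist": [0,0,0],"slide": [0,0,-1],"fingers": 90},{"twist": [0,0,0],"slide": [0,0,-1],"fingers": 90},{"twist": [0,0,0],"slide": [0,0,-1],"fingers": 90}]'

```text
time_s: 20.47
tool_pos: [0.447, 0.165, 0.2084]
eef_rot: [[0.0, 1.0, -0.0], [1.0, -0.0, -0.0], [-0.0, -0.0, -1.0]]
ft_force: [1.0, 0.3, 1.0]
opening: 0.647
```

Call:
drive_tool --increments '[{"twist": [0,0,0],"slide": [-1,0,0],"fingers": 90},{"twist": [0,0,0],"slide": [-1,0,0],"fingers": 90},{"twist": [0,0,0],"slide": [-1,0,0],"fingers": 90},{"twist": [0,0,0],"slide": [-1,0,0],"fingers": 90},{"twist": [0,0,0],"slide": [-1,0,0],"fingers": 90}]'

```text
time_s: 20.88
tool_pos: [0.4471, 0.039, 0.2076]
eef_rot: [[-0.0, 1.0, 0.001], [1.0, 0.0, -0.0], [-0.0, 0.001, -1.0]]
ft_force: [0.5, 0.4, 0.7]
opening: 0.65
```

Call:
drive_tool --increments '[{"twist": [0,0,0],"slide": [-1,0,0],"fingers": 90},{"twist": [0,0,0],"slide": [-1,0,0],"fingers": 90},{"twist": [0,0,0],"slide": [0,0,0],"fingers": 90},{"twist": [0,0,0],"slide": [0,0,0],"fingers": 90},{"twist": [0,0,0],"slide": [0,0,0],"fingers": 90}]'

```text
time_s: 21.3
tool_pos: [0.4472, -0.0096, 0.2072]
eef_rot: [[0.001, 1.0, 0.0], [1.0, -0.001, 0.0], [0.0, 0.0, -1.0]]
ft_force: [0.6, -0.3, 0.0]
opening: 0.649
```

Call:
drive_tool --increments '[{"twist": [0,0,0],"slide": [0,0,0],"fingers": 90},{"twist": [0,0,0],"slide": [0,0,0],"fingers": 90},{"twist": [0,0,0],"slide": [0,0,0],"fingers": 90},{"twist": [0,0,0],"slide": [0,0,0],"fingers": 90},{"twist": [0,0,0],"slide": [0,0,0],"fingers": 90}]'

```text
time_s: 21.72
tool_pos: [0.4471, -0.0095, 0.2068]
eef_rot: [[-0.001, 1.0, -0.0], [1.0, 0.001, 0.0], [0.0, -0.0, -1.0]]
ft_force: [0.7, 0.4, -0.7]
opening: 0.65
```

Run:
```python
from h import *
t=grab('top','top15');b=grab('scene','scene15'); o=robot.get_obs(); print(o['tool_pos'],o['ft_force'],o['opening'],o['time_s'])
g=cv2.resize(b['frame'][160:340,330:450],None,fx=3.2,fy=3.2,interpolation=cv2.INTER_CUBIC)
g2=cv2.resize(t['frame'][90:310,120:260],None,fx=2.62,fy=2.62,interpolation=cv2.INTER_CUBIC)
cv2.imwrite('pics/c15.png',np.hstack([g[:576],g2[:576]]))
# rate of change between two frames
b2=robot.read_camera('scene')['frame']; d=cv2.absdiff(cv2.GaussianBlur(b['frame'],(5,5),0),cv2.GaussianBlur(b2,(5,5),0))[160:340,330:450]; print('frame diff max',d.max(), d.mean())
```

```text
[ 0.44712632 -0.00969699  0.20677089] [-0.67407332 -0.79488709 -0.22125515] 0.6496236346265616 21.8167
frame diff max 6 0.5008179012345679
```

View pics/c15.png

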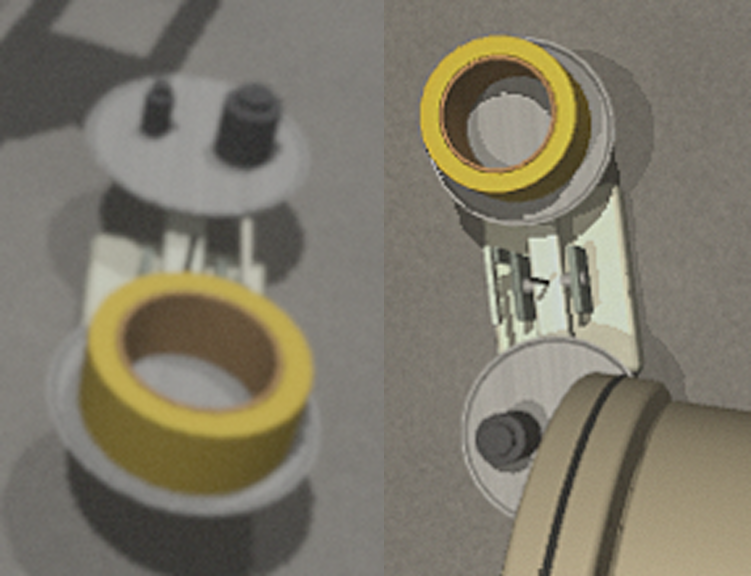

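Both weights stand upright on the pan: 50 g at left (158,110) and 200 g at (248,125) in the scene crop. The roll is on its own pan. Next I quantify how level the beam is and whether it has settled.

Call:
drive_tool --increments '[{"twist": [0,0,0],"slide": [0,0,0],"fingers": 90},{"twist": [0,0,0],"slide": [0,0,0],"fingers": 90},{"twist": [0,0,0],"slide": [0,0,0],"fingers": 90},{"twist": [0,0,0],"slide": [0,0,0],"fingers": 90},{"twist": [0,0,0],"slide": [0,0,0],"fingers": 90}]'

```text
time_s: 22.28
tool_pos: [0.4471, -0.01, 0.2068]
eef_rot: [[0.0, 1.0, -0.0], [1.0, -0.0, -0.0], [-0.0, -0.0, -1.0]]
ft_force: [-0.3, 0.3, 0.1]
opening: 0.647
```

Call:
drive_tool --increments '[{"twist": [0,0,0],"slide": [0,0,0],"fingers": 90},{"twist": [0,0,0],"slide": [0,0,0],"fingers": 90},{"twist": [0,0,0],"slide": [0,0,0],"fingers": 90},{"twist": [0,0,0],"slide": [0,0,0],"fingers": 90},{"twist": [0,0,0],"slide": [0,0,0],"fingers": 90}]'

```text
time_s: 22.7
tool_pos: [0.4471, -0.0099, 0.2068]
eef_rot: [[0.0, 1.0, -0.0], [1.0, -0.0, -0.0], [-0.0, -0.0, -1.0]]
ft_force: [-0.3, 0.3, -0.5]
opening: 0.644
```

Run:
```python
from h import *
b=grab('scene','scene16')
def yel(f):
    h=cv2.cvtColor(f,cv2.COLOR_BGR2HSV); m=cv2.inRange(h,(18,110,60),(35,255,255)); n,l,s,c=cv2.connectedComponentsWithStats(m); i=1+np.argmax(s[1:,4]); return c[i],s[i]
for t in ('scene0','scene14','scene15','scene16'): print(t,yel(load(t)['frame']))
# expected roll shift for 13 mm rise
p=np.array([.667,.22,.096]); print('expected px shift for +13mm', np.array(proj(b,p+[0,0,.013]))-np.array(proj(b,p)))
# pan edge: template match the left rim / front rim strip of the empty pan between start and now
f0=cv2.cvtColor(load('scene0')['frame'],6).astype(np.float32); 
for t in ('scene15','scene16'):
    f1=cv2.cvtColor(load(t)['frame'],6).astype(np.float32)
    for box in [(365,205,400,222),(395,205,425,222)]:
        x0,y0,x1,y1=box; T=cv2.resize(f0[y0:y1,x0:x1],None,fx=4,fy=4,interpolation=2); S=cv2.resize(f1[y0-10:y1+12,x0-5:x1+5],None,fx=4,fy=4,interpolation=2)
        r=cv2.matchTemplate(S,T,cv2.TM_CCOEFF_NORMED); _,mx,_,loc=cv2.minMaxLoc(r); print(t,box,mx,(loc[0]/4-5,loc[1]/4-10))
p=np.array([.449,.194,.1]); print('pan expected for -13mm', np.array(proj(b,p-[0,0,.013]))-np.array(proj(b,p)))
```

```text
scene0 (array([387.91998359, 288.84366024]), array([ 354,  250,   72,   69, 2437], dtype=int32))
scene14 (array([389.34398722, 283.82740711]), array([ 356,  245,   72,   69, 2503], dtype=int32))
scene15 (array([389.25492561, 283.99396864]), array([ 356,  245,   71,   69, 2487], dtype=int32))
scene16 (array([389.29598394, 284.0502008 ]), array([ 355,  245,   72,   69, 2490], dtype=int32))
expected px shift for +13mm [ 1.28553999 -5.22262475]
scene15 (365, 205, 400, 222) 0.9817410111427307 (-3.75, 3.75)
scene15 (395, 205, 425, 222) 0.768854558467865 (-2.25, 6.75)
scene16 (365, 205, 400, 222) 0.9818177819252014 (-3.75, 3.75)
scene16 (395, 205, 425, 222) 0.7706208229064941 (-2.25, 6.75)
pan expected for -13mm [-1.11508969  4.94706218]
```

The roll rose 4.8 px, against 5.2 px expected for a level beam. That is about 12 of 13 mm, or a tilt of roughly −0.01 rad. It has not moved in the last second. Handing in.

Run:
```python
from h import *
print(robot.job_done()); print(robot.get_obs()['time_s'])
```

```text
the job is handed in; nothing more can be done
None
the job is handed in; nothing more can be done
```

The 200 g and 50 g weights are on the formerly empty pan and the beam rests about level, so the roll weighs close to 250 g. I handed the job in with the clock at about 23 s of 72 s; no verdict is reported.

- **Final state:** both weights stand upright and released on the pan, and the roll is still on its own. The arm stood clear, about 0.17 m to the side of the 50 g weight. The red look-alike and the 100 g weight were not touched.
- **Level check:** the roll rose 4.8 px in the scene camera, against 5.2 px expected for a level beam. That puts the tilt at about −0.01 rad, inside the 0.035 limit, and it did not change in the last second.
- **A check that disagreed:** matching the empty pan's rim between the start and end pictures gave inconsistent shifts of 3.75 and 6.75 px, against 4.9 px expected. The weights and shadows change that area, so I relied on the roll instead.
- **Grip differed from plan:** the fingers closed on the 50 g weight's knob rather than its body. They appeared to end about 20 mm higher than the TCP reading suggested. The weight still hung firmly and was set down cleanly.

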